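# Clamp a bottle with a ball-knob bottle clamp

### The arm

A 6-joint arm with a two-finger parallel gripper is mounted at the origin on a cart in front of the work surface, level with it; the furniture and walls round the work are solid. World frame = base frame: x ahead of the robot, y to its left, z up, the work surface at z = 0. Lengths are in m, angles in rad, forces in N, time in s.
With the tool pointing down it reaches from about 0.275 to 1 m from the base axis. Payload 8.4 kg.
Tool frame: the origin (TCP) lies at the very end of the fingers, on their centre line; the grasp point (between the pads) lies 19 mm behind it; x points along the fingers, z is the direction in which the jaws open and shut, and the axes are right-handed (so a half turn about x gives the same grasp; the last joint's range is limited). The gripper opens to 85 mm and grips with 20 to 120 N. Pads are 22 mm wide; open, the fingers measure 114 mm over their backs; the gripper's body (76 mm by 85 mm) begins 54 mm behind the grasp point. The pads swing forward as they close: fully open they stand 13 mm farther back than shut.
Start: joints at [-1.108, 0.353, 1.633, -0, 1.155, -0.002], TCP at [0.28, -0.559, 0.211] pointing down, gripper open.
Joint ranges: [-2.63, 2.63], [-0.92, 2.1], [0.06, 2.66], [-1.3, 4.44], [0, 2.69], [-3.02, 3.02]. Speed limits (rad/s): [2.22, 2.22, 2.79, 3.14, 3.14, 3.14].

### API

Orientations are given as a rotation vector (axis times angle).
In Python, from bench import readout, imaging, order gives the robot as it stands.
- The arm moves only by the shell command python3 -m handwheel 'ROWS'. ROWS is JSON, a list of rows, each an object with "offset": the shift along the world's x, y, z in m, a list of three; "angular": the turn, a rotation vector about the world's x, y, z in rad, a list of three; "hand": the opening, from 0 (shut) to 1 (fully open). A call has 1 to 20 rows; each row shifts and turns the commanded pose from where the row before left it; what a row does not reach is not made up. A row lasts 1/8 s, in which the tool goes at most 62.5 mm and 10.7 degrees, less where a joint would pass 70% of its speed; a pose out of reach is approached as far as the arm can. A call with a gripper value outside its range is refused whole. The fingers move at their own pace and stop on an object; the grip force is fixed at half the most. Time passes only in rows, so rows that do not move let the fingers close. It gives the time, the measured TCP pose, the force and the opening at its end, in the units of the state.
- readout.get_state(): the state, without advancing time (a new reading comes with each control period).
- imaging.get_image(name): name is "scene" or "top" or "wrist"; returns the picture (400x640x3 uint8, red, green, blue); there is no depth.
- imaging.get_calibration(name): a dict with "fx", "fy", "cx", "cy" (pixels), "D" ([k1, k2, p1, p2, k3] as OpenCV has them; the pictures are not rectified), "pose" (4x4, takes a point from camera to world coordinates); the wrist camera has in their place "T_tool_cam" (4x4, takes a point from camera to tool coordinates, whose origin is the TCP and whose axes are the tool frame's). Camera axes: x right, y down, z forward; pixel columns grow to the right and rows downward; lengths in m; the calibration is good to about 2 mm. A picture is of the moment at which its call begins: read the wrist's pose just before it. get_calibration takes no time and is no camera call.
- order.close_job(): hands the job in, once; it reports no verdict.
Trained networks look in the newest picture that a camera, given by its name, has taken for a name from the list of things; names that differ only in an ending like _2 or _b are one class to them, and where a whole thing is asked for, a point or a joint stands for the part that bears it (a point fixed in the world has none). Each returns a list of dicts, best first, with "score" (0 to 1); they miss things now and then, are a little off and sometimes report something else, mostly with a low value. They report only what shows in the picture. A call takes as long as a camera call.
- imaging.look_for(name, camera): "position" ([column, row] in pixels, amid what is visible of it).
- imaging.cut_out(name, camera): "mask" (400x640 bool, what is visible of it) and "position" ([column, row] in pixels, amid what is visible of it).
The state is a dict: "t": time; "joints": joint angles; "qvel": joint speeds; "joint_torque": joint torques, N m; "ee_pos": TCP position; "tool_rot": TCP orientation; "wrist_force": force on the tool from outside, world axes, zero at the start; "ft_torque": the same for the moment, N m; "width": finger opening in m.
Only numpy, scipy, OpenCV 4.12 (cv2) and the standard library are available. Lean on these libraries where they do the work, as an engineer would, in place of code of your own. Each camera call takes 0.05 s, during which the arm holds its last target. There are 200 camera calls.

### The job

Stand the small orange-capped bottle upright in the bottle clamp, between the sprung pad and the V-block, and let go of it. Then grip the smooth black ball knob across its widest part and turn it clockwise until, by the rise in turning effort, the pad holds the bottle snugly against the V-block with about 10 newtons; the glass must never be pressed with more than 22 newtons. Let go of the knob, and leave the red-capped bottle, the beaker and the timer where they are.

Things in the scene. Friction and masses are not known exactly. Their poses are not given: they have to be found in the camera images.
- clamp: Bottle clamp, fixed to the worktop: grey base plate 95 x 250 x 10 mm, long side along its own y. Origin: centre of its underside, z up. At -y a grey gear housing (72 x 76 mm in plan, centred at y = -65 mm, up to z = 65 mm) carries the ball knob; at +y is the bottle's place, with pad and V-block, open on both x sides for fingers.
- nest (a point): Point on top of the base plate (z = 10 mm) where the bottle is to be stood: clamp x = 0, y = 56 mm; axes as the clamp's. A bottle stood here clears pad and V-block by 4 mm or more; the pad later pushes it home along +y.
- pad_way (a point): Fixed point on the clamp (x = 0, y = 30 mm, z = 32 mm): middle of the black pad's face with the knob at 0. The pad (26 mm wide in x, z 20 to 44 mm, at the end of a steel rod) moves to +y by 16 mm per rad of knob. Its spring gives 7 N per mm once the bottle is home, so 112 N per rad of knob.
- vee_way (a point): Fixed point on the clamp (x = 0, y = 61 mm, z = 32 mm): where a bottle's axis lies when pressed home in the V-block (black-lined, 36 mm wide in x, z 20 to 44 mm) at its nearest setting. The V-block is set 0 to 10 mm farther along +y, differently each day; the setting is not measured, so it must be felt.
- ball (a point): Centre of the knob's smooth black ball, 44 mm in diameter, 104 mm above the worktop (clamp x = 0, y = -65 mm), on a vertical neck 20 mm wide; a 30 mm disc with a white mark lies 28 mm below. Slippery (friction about 0.4): it takes the turn only when gripped at the height of its centre, with about 60 N.
- knob (a joint): Turn of the ball knob about its vertical axis, rad, 0 (wide open) to 2.4, growing clockwise seen from above (closing); starts at 0 to 0.2, stays where left. Bearing friction 0.35 N m; once the bottle is home each newton on it adds about 0.016 N m of effort, felt in motion and at rest after each small step (0.03 rad). Final reading 0.9 to 1.6, by the V-block's setting.
- bottle_mid (a point): Centre, half-way up, of the small white orange-capped bottle, 36 mm in diameter, 76 mm tall (the body 70 mm, with a narrower cap of 22 mm), 0.06 to 0.13 kg; its z axis points to its cap. It stands on the worktop at first.
- redcap_bottle: Bystander: white bottle with red cap, 48 mm in diameter, 111 mm tall; origin at the centre of its underside. Either bottle may stand in either of two places.
- beaker_100: Bystander: clear beaker, 53 mm in diameter, 69 mm tall; origin at the centre of its underside.
- bench_timer: Bystander: black bench timer lying flat, 50 x 76 x 24 mm; origin at the centre of its underside.

How it is judged:
On the way, in this order (a step that is already met when the one before it is completed fails the run):
1. the bottle stands upright and released on the clamp's base between pad and V-block (horizontal distance between bottle_mid and nest below 0.017 m and angle between bottle_mid's own z axis and vertical below 0.1 rad and height (world z) of bottle_mid between 0.043 and 0.053 m and contact force between the fingers and indicator below 0.1 N), for 0.2 s.
2. the pad presses the bottle against the V-block with more than 5 N (contact force between pad_c0 and indicator above 5 N), for 0.2 s.
At the end, for the whole second after the job is handed in: The orange-capped bottle stands upright (within 0.1 rad) and at rest on the clamp's base plate, within 20 mm of the nest point, pressed by the pad against the V-block with 5 to 18 N (contact force between pad_c0 and indicator between 5 and 18 N and angle between bottle_mid's own z axis and vertical below 0.1 rad and height (world z) of bottle_mid between 0.043 and 0.053 m and horizontal distance between bottle_mid and nest below 0.02 m and linear speed of indicator below 0.01 m/s); the robot touches nothing.
It fails at once if the pad presses the bottle with more than 22 N (contact force between pad_c0 and indicator above 22 N).
It fails at once if the red-capped bottle is moved by more than 20 mm (distance of redcap_bottle from where it was at the start of the episode above 0.02 m).
It fails at once if the beaker is moved by more than 20 mm (distance of beaker_100 from where it was at the start of the episode above 0.02 m).
It fails at once if the timer is moved by more than 20 mm (distance of bench_timer from where it was at the start of the episode above 0.02 m).
It also fails if it takes over 67 s, if anything falls off the work surface, if the arm or the gripper's body presses on something with over 40 N, if the wrist force passes 120 N, or if a joint passes its speed limit or range.

## Working session

There is one attempt and no reset: what is moved stays moved. The work goes in short steps, Python scripts to look and compute and a shell command to move; the robot and the scene stay as the last step left them, time stands still between calls to the robot, and variables do not carry over. Pictures are saved under pics/ and viewed, about 8 in all and at most 12, crops included, and the job is handed in when it is done.

```bash
ls; mkdir -p pics; cat > h.py <<'E'
import numpy as np, cv2
from scipy.spatial.transform import Rotation as R
from bench import readout, imaging, order
def ray(cam,px,T=None):
    c=imaging.get_calibration(cam)
    K=np.array([[c['fx'],0,c['cx']],[0,c['fy'],c['cy']],[0,0,1.]])
    if T is None: T=np.array(c['pose']) if 'pose' in c else None
    if T is None:
        s=readout.get_state(); W=np.eye(4); W[:3,:3]=R.from_rotvec(s['tool_rot']).as_matrix(); W[:3,3]=s['ee_pos']; T=W@np.array(c['T_tool_cam'])
    u=cv2.undistortPoints(np.array([[px]],float),K,np.array(c['D'],float))[0,0]
    return T[:3,3],T[:3,:3]@np.array([u[0],u[1],1])
def at(cam,px,z,T=None):
    o,d=ray(cam,px,T); return o+d*(z-o[2])/d[2]
def save(cam,name):
    im=imaging.get_image(cam); cv2.imwrite('pics/'+name,np.ascontiguousarray(im[:,:,::-1])); return im
E
python3 - <<'E'
from h import *
print(readout.get_state())
for c in('top','scene'):
    save(c,c+'0.png')
    print(c,np.round(np.array(imaging.get_calibration(c)['pose']),3).tolist())
    for n in('clamp','knob','ball','bottle_mid','redcap_bottle','beaker_100','bench_timer'):
        for r in imaging.look_for(n,c)[:2]: print(c,n,round(r['score'],2),np.round(r['position']), np.round(at(c,r['position'],0.04),3))
E
```

```text
pics
{'t': 0.0, 'joints': array([-1.10840921e+00,  3.53628253e-01,  1.63413405e+00, -1.91409906e-05,
        1.15517853e+00, -2.37570256e-03]), 'qvel': array([ 0.0006604 ,  0.0014745 ,  0.00045909,  0.00093036, -0.00038021,
       -0.00088421]), 'joint_torque': array([-8.71709744e-04, -6.05241036e+01, -3.42078245e+01,  3.55936933e-06,
        8.94628989e-03,  1.27043046e-05]), 'ee_pos': array([ 0.27991874, -0.55825781,  0.21007415]), 'tool_rot': array([ 0.86112771,  1.39510711, -0.85998742]), 'wrist_force': array([-0.7741372 , -0.2594201 , -0.12562975]), 'ft_torque': array([ 0.00947385, -0.0184829 , -0.04274881]), 'width': 0.08496892634331751}
top [[-0.006, -0.998, 0.067, 0.471], [-1.0, 0.005, -0.024, -0.015], [0.024, -0.067, -0.997, 1.369], [0.0, 0.0, 0.0, 1.0]]
top clamp 0.74 [331. 210.] [ 0.526 -0.09   0.04 ]
top knob 0.75 [356. 215.] [ 0.512 -0.161  0.04 ]
top ball 0.59 [357. 215.] [ 0.513 -0.164  0.04 ]
top ball 0.25 [332. 212.] [ 0.523 -0.093  0.04 ]
top bottle_mid 0.42 [232. 174.] [0.633 0.196 0.04 ]
top redcap_bottle 0.85 [223. 227.] [0.481 0.219 0.04 ]
top beaker_100 0.54 [395. 163.] [ 0.663 -0.276  0.04 ]
top bench_timer 0.58 [421. 253.] [ 0.402 -0.348  0.04 ]
top bench_timer 0.21 [328. 213.] [ 0.519 -0.081  0.04 ]
scene [[0.53, -0.355, 0.77, -0.403], [-0.848, -0.215, 0.485, -0.604], [-0.007, -0.91, -0.415, 0.599], [0.0, 0.0, 0.0, 1.0]]
scene clamp 0.79 [364. 241.] [ 0.495 -0.137  0.04 ]
scene knob 0.86 [374. 216.] [ 0.63  -0.094  0.04 ]
scene ball 0.65 [372. 218.] [ 0.614 -0.097  0.04 ]
scene bottle_mid 0.71 [283. 195.] [0.619 0.196 0.04 ]
scene redcap_bottle 0.74 [246. 209.] [0.487 0.226 0.04 ]
scene redcap_bottle 0.53 [443. 232.] [ 0.638 -0.283  0.04 ]
scene beaker_100 0.94 [444. 231.] [ 0.644 -0.284  0.04 ]
scene bench_timer 0.93 [435. 298.] [ 0.363 -0.368  0.04 ]
```

```bash
python3 - <<'E'
import cv2
t=cv2.imread('pics/top0.png')[130:280,190:450]; cv2.imwrite('pics/t0c.png',cv2.resize(t,None,fx=3,fy=3,interpolation=2))
t=cv2.imread('pics/scene0.png')[160:340,220:500]; cv2.imwrite('pics/s0c.png',cv2.resize(t,None,fx=2.8,fy=2.8,interpolation=2))
E
```

```text
(no output)
```

View pics/t0c.png

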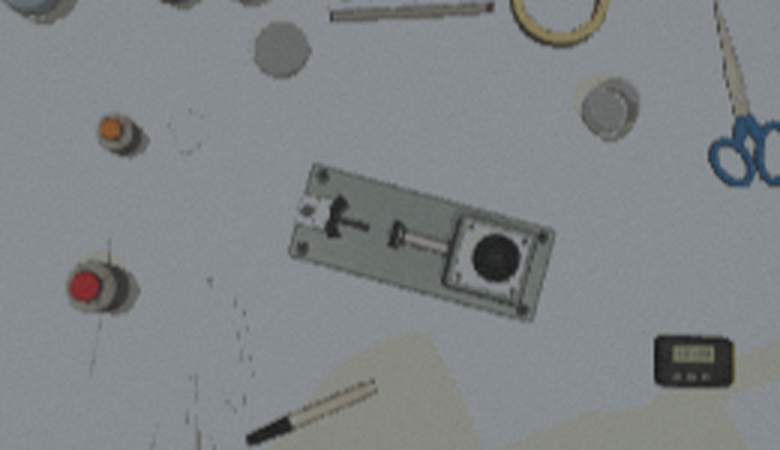

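View pics/s0c.png

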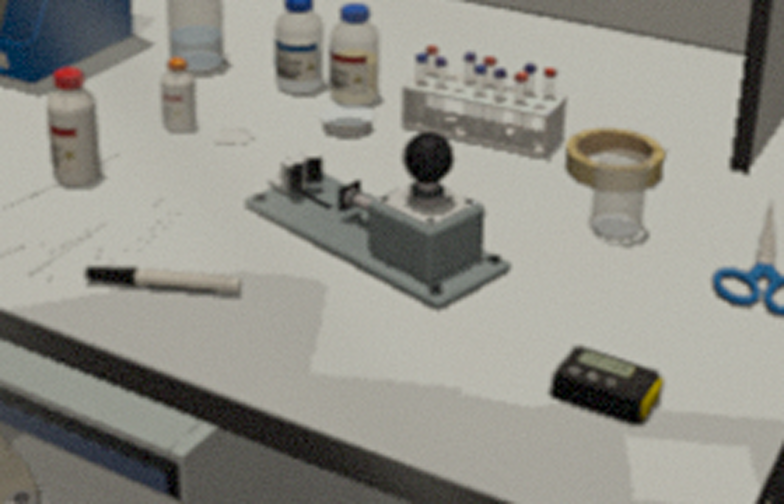

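```bash
python3 - <<'E'
from h import *
f=lambda x,y:(x/3+190-1/3,y/3+130-1/3)
C=[at('top',f(*p),.01)[:2] for p in((316,164),(555,230),(529,320),(290,255))]
print('corners',np.round(C,3)); 
ctr=np.mean(C,0); yv=(C[0]+C[3]-C[1]-C[2]); print('len',np.linalg.norm(yv)/2); yv/=np.linalg.norm(yv); xv=np.array([yv[1],-yv[0]])
print('ctr',ctr,'y',yv,'yaw of x',np.arctan2(xv[1],xv[0]))
print('nest',ctr+.056*yv,'knob pred',ctr-.065*yv,'ball seen',at('top',f(496,258),.104))
print('cap',at('top',f(112,128),.076))
# scene checks
g=lambda x,y:(x/2.8+220,y/2.8+160)
print('scene ball',at('scene',g(429,157),.104),'cap',at('scene',g(178,64),.076))
s=readout.get_state(); print(R.from_rotvec(s['tool_rot']).as_matrix().round(3))
c=imaging.get_calibration('wrist');print(np.round(c['T_tool_cam'],3),c['fx'],c['cx'],c['cy'])
E
```

```text
corners [[ 0.606  0.015]
 [ 0.539 -0.22 ]
 [ 0.451 -0.193]
 [ 0.516  0.041]]
len 0.24387917342374146
ctr [ 0.5278609 -0.0895245] y [0.2694351  0.96301855] yaw of x -0.27280638777088717
nest [ 0.54294927 -0.03559546] knob pred [ 0.51034762 -0.15212071] ball seen [ 0.50902693 -0.15159669  0.104     ]
cap [0.63350654 0.20416031 0.076     ]
scene ball [ 0.50923071 -0.15224204  0.104     ] cap [0.62186056 0.19597726 0.076     ]
[[ 0.     0.894  0.448]
 [-0.     0.448 -0.894]
 [-1.    -0.     0.   ]]
[[ 0.001 -0.259  0.966 -0.163]
 [-0.001 -0.966 -0.259  0.065]
 [ 1.    -0.001 -0.001 -0.001]
 [ 0.     0.     0.     1.   ]] 287.3144327706333 316.1728829273725 199.09511031681066
```

```bash
python3 -m handwheel '[{"offset":[0.022,0.0474,0],"angular":[0,0,0.052],"hand":1},{"offset":[0.022,0.0474,0],"angular":[0,0,0.052],"hand":1},{"offset":[0.022,0.0474,0],"angular":[0,0,0.052],"hand":1},{"offset":[0.022,0.0474,0],"angular":[0,0,0.052],"hand":1},{"offset":[0.022,0.0474,0],"angular":[0,0,0.052],"hand":1},{"offset":[0.022,0.0474,0],"angular":[0,0,0.052],"hand":1},{"offset":[0.022,0.0474,0],"angular":[0,0,0.052],"hand":1},{"offset":[0.022,0.0474,0],"angular":[0,0,0.052],"hand":1},{"offset":[0.022,0.0474,0],"angular":[0,0,0.052],"hand":1},{"offset":[0.022,0.0474,0],"angular":[0,0,0.052],"hand":1},{"offset":[0.022,0.0474,0],"angular":[0,0,0.052],"hand":1},{"offset":[0.022,0.0474,0],"angular":[0,0,0.052],"hand":1},{"offset":[0.022,0.0474,0],"angular":[0,0,0.052],"hand":1},{"offset":[0.022,0.0474,0],"angular":[0,0,0.052],"hand":1},{"offset":[0.022,0.0474,0],"angular":[0,0,0.052],"hand":1},{"offset":[0.022,0.0474,0],"angular":[0,0,0.052],"hand":1},{"offset":[0,0,0],"angular":[0,0,0],"hand":1},{"offset":[0,0,0],"angular":[0,0,0],"hand":1}]'
python3 - <<'E'
from h import *
save('wrist','w1.png')
s=readout.get_state(); print(R.from_rotvec(s['tool_rot']).as_matrix().round(3),s['ee_pos'],s['t'])
for r in imaging.cut_out('bottle_mid','wrist')[:2]:
    m=r['mask']; ys,xs=np.where(m); print(r['score'],r['position'],xs.min(),xs.max(),ys.min(),ys.max(), at('wrist',r['position'],.04))
E
```

```text
t: 3.05
ee_pos: [0.6317, 0.1993, 0.2104]
tool_rot: [0.214, 1.561, -0.216]
wrist_force: [-0.2, -0.6, -0.8]
width: 0.0854
[[-0.001  0.271  0.963]
 [-0.001  0.963 -0.271]
 [-1.    -0.001 -0.001]] [0.63157487 0.19880521 0.21056291] 3.1
0.78 [315.8, 173.0] 300 330 157 192 [0.63212322 0.20694855 0.04      ]
```

View pics/w1.png

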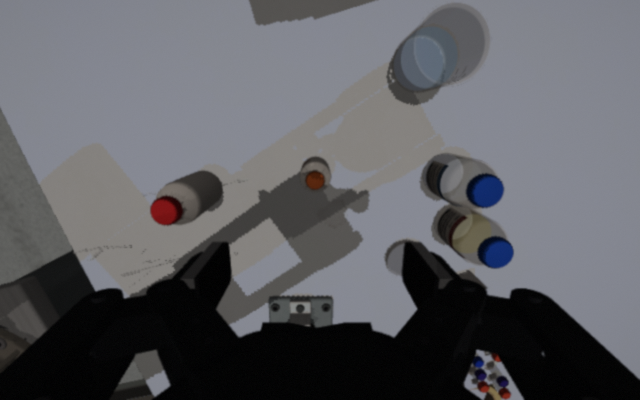

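```bash
python3 - <<'E'
from h import *
for p,z in(((315,180.5),.076),((315.5,168),.052),((315.5,158),.01)): print(at('wrist',p,z))
im=cv2.imread('pics/w1.png').astype(int); m=(im[:,:,2]-im[:,:,0]>60); m[:,:280]=0;m[:,350:]=0;m[:150]=0;m[210:]=0
ys,xs=np.where(m);print(len(xs),xs.mean(),ys.mean(),at('wrist',(xs.mean(),ys.mean()),.074))
E
```

```text
[0.6309077  0.20543445 0.076     ]
[0.63394754 0.21450762 0.052     ]
[0.63550642 0.22052622 0.01      ]
147 314.421768707483 181.48299319727892 [0.62990608 0.20419821 0.074     ]
```

```bash
python3 -m handwheel '[{"offset":[-0.001,0.0055,-0.04],"angular":[0,0,0],"hand":1},{"offset":[0,0,-0.05],"angular":[0,0,0],"hand":1},{"offset":[0,0,-0.05],"angular":[0,0,0],"hand":1},{"offset":[0,0,-0.03],"angular":[0,0,0],"hand":1},{"offset":[0,0,-0.01],"angular":[0,0,0],"hand":1},{"offset":[0,0,0],"angular":[0,0,0],"hand":0.1},{"offset":[0,0,0],"angular":[0,0,0],"hand":0.1},{"offset":[0,0,0],"angular":[0,0,0],"hand":0.1},{"offset":[0,0,0],"angular":[0,0,0],"hand":0.1},{"offset":[0,0,0],"angular":[0,0,0],"hand":0.1},{"offset":[0,0,0],"angular":[0,0,0],"hand":0.1},{"offset":[0,0,0],"angular":[0,0,0],"hand":0.1},{"offset":[0,0,0],"angular":[0,0,0],"hand":0.1}]'
```

```text
t: 4.78
ee_pos: [0.6319, 0.2056, 0.0327]
tool_rot: [0.216, 1.558, -0.214]
wrist_force: [-2.8, -0.7, 8.0]
width: 0.0298
```

```bash
python3 - <<'E'
from h import *
save('wrist','w2.png')
a=cv2.imread('pics/w2.png')[100:400,150:480]
save('scene','s2.png'); b=cv2.resize(cv2.imread('pics/s2.png')[140:260,220:352],None,fx=2.5,fy=2.5,interpolation=2)
cv2.imwrite('pics/v2.png',np.hstack([a,b])); print(readout.get_state()['width'])
E
```

```text
0.02941294358456434
```

View pics/v2.png

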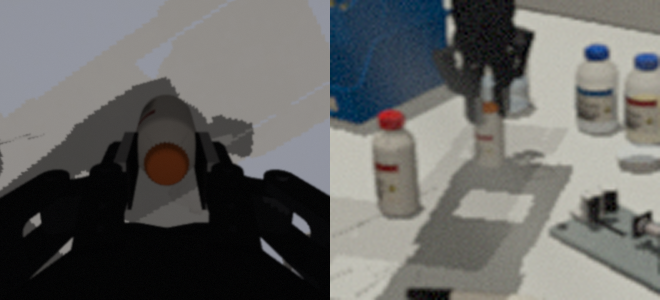

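```bash
python3 - <<'E'
from h import *
s=readout.get_state();print(s['ee_pos'],s['width'],s['wrist_force'])
im=cv2.imread('pics/w2.png').astype(int); m=(im[:,:,2]-im[:,:,0]>50); m[:,:280]=0;m[:,350:]=0;m[:220]=0;m[300:]=0
ys,xs=np.where(m);print(len(xs),xs.min(),xs.max(),ys.min(),ys.max(),at('wrist',(xs.mean(),(ys.max()+ys.min())/2),.074))
Rm=R.from_rotvec(s['tool_rot']).as_matrix()
for z in(.076,.07,.0):
  print(z,at('wrist',(xs.mean(),ys.max()-16),z))
c=imaging.get_calibration('wrist')
K=np.array([[c['fx'],0,c['cx']],[0,c['fy'],c['cy']],[0,0,1.]]);T=np.linalg.inv(np.array(c['T_tool_cam']))
P=np.array([[0,0,0],[-.019,0,0],[-.019,.011,.015],[-.019,-.011,.015],[-.019,.011,-.015],[-.019,-.011,-.015],[0,.011,.015],[0,-.011,.015]],float)
print(cv2.projectPoints(P,cv2.Rodrigues(T[:3,:3])[0],T[:3,3],K,np.array(c['D']))[0][:,0].round())
E
```

```text
[0.63187061 0.20556518 0.03271588] 0.02941294358456434 [-2.14092345 -0.32529367  8.5573633 ]
1014 298 335 250 283 [0.63082213 0.20628401 0.074     ]
0.076 [0.63104104 0.20706666 0.076     ]
0.07 [0.63017276 0.20396871 0.07      ]
0.0 [0.62004283 0.16782593 0.        ]
[[318. 234.]
 [318. 247.]
 [346. 228.]
 [345. 266.]
 [290. 228.]
 [291. 266.]
 [343. 217.]
 [342. 251.]]
```

```bash
python3 -m handwheel '[{"offset":[0,0,0],"angular":[0,0,0],"hand":0.8},{"offset":[0,0,0],"angular":[0,0,0],"hand":0.8},{"offset":[0,0,0],"angular":[0,0,0],"hand":0.8},{"offset":[0,0,-0.006],"angular":[0,0,0],"hand":0.8},{"offset":[0,0,-0.006],"angular":[0,0,0],"hand":0.8},{"offset":[0,0,0],"angular":[0,0,0],"hand":0.2},{"offset":[0,0,0],"angular":[0,0,0],"hand":0.2},{"offset":[0,0,0],"angular":[0,0,0],"hand":0.2},{"offset":[0,0,0],"angular":[0,0,0],"hand":0.2},{"offset":[0,0,0],"angular":[0,0,0],"hand":0.2},{"offset":[0,0,0],"angular":[0,0,0],"hand":0.2},{"offset":[0,0,0],"angular":[0,0,0],"hand":0.2}]'
```

```text
t: 6.38
ee_pos: [0.6313, 0.2052, 0.0189]
tool_rot: [0.215, 1.56, -0.215]
wrist_force: [1.1, 0.4, 2.1]
width: 0.0333
```

```bash
python3 -m handwheel '[{"offset":[0,0,0.01],"angular":[0,0,0],"hand":0.2},{"offset":[0,0,0.03],"angular":[0,0,0],"hand":0.2},{"offset":[0,0,0.05],"angular":[0,0,0],"hand":0.2},{"offset":[0,0,0.05],"angular":[0,0,0],"hand":0.2},{"offset":[0,0,0],"angular":[0,0,0],"hand":0.2},{"offset":[0,0,0],"angular":[0,0,0],"hand":0.2}]'
python3 - <<'E'
from h import *
save('wrist','w3.png')
a=cv2.imread('pics/w3.png')[100:400,150:480]
save('scene','s3.png'); b=cv2.resize(cv2.imread('pics/s3.png')[100:220,220:352],None,fx=2.5,fy=2.5,interpolation=2)
cv2.imwrite('pics/v3.png',np.hstack([a,b])); s=readout.get_state();print(s['width'],s['wrist_force'],s['ee_pos'])
E
```

```text
t: 7.12
ee_pos: [0.6307, 0.2051, 0.1587]
tool_rot: [0.215, 1.56, -0.215]
wrist_force: [-0.2, 0.5, -1.7]
width: 0.0331
0.032746247981025704 [-0.35237908  0.69775033 -0.64238367] [0.63006149 0.20485743 0.15734007]
```

View pics/v3.png

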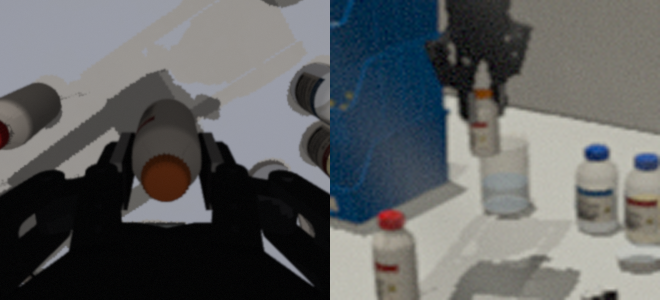

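```bash
python3 -m handwheel '[{"offset":[-0.0176,-0.048,0],"angular":[0,0,0],"hand":0.2},{"offset":[-0.0176,-0.048,0],"angular":[0,0,0],"hand":0.2},{"offset":[-0.0176,-0.048,0],"angular":[0,0,0],"hand":0.2},{"offset":[-0.0176,-0.048,0],"angular":[0,0,0],"hand":0.2},{"offset":[-0.0176,-0.048,0],"angular":[0,0,0],"hand":0.2},{"offset":[0,0,0],"angular":[0,0,0],"hand":0.2},{"offset":[0,0,0],"angular":[0,0,0],"hand":0.2},{"offset":[0,0,0],"angular":[0,0,0],"hand":0.2}]'
python3 - <<'E'
from h import *
save('wrist','w4.png')
a=cv2.imread('pics/w4.png')[60:400,100:540]
save('scene','s4.png'); b=cv2.resize(cv2.imread('pics/s4.png')[130:266,280:424],None,fx=2.5,fy=2.5,interpolation=2)
cv2.imwrite('pics/v4.png',np.hstack([a,b])); s=readout.get_state();print(s['width'],s['wrist_force'],s['ee_pos'])
im=cv2.imread('pics/w4.png').astype(int); m=(im[:,:,2]-im[:,:,0]>50); m[:,:280]=0;m[:,360:]=0;m[:220]=0;m[320:]=0
ys,xs=np.where(m);print(xs.min(),xs.max(),ys.min(),ys.max(),at('wrist',((xs.min()+xs.max())/2,(ys.max()+ys.min())/2),s['ee_pos'][2]+.055))
E
```

```text
t: 8.22
ee_pos: [0.5433, -0.0339, 0.1583]
tool_rot: [0.214, 1.561, -0.214]
wrist_force: [0.3, -0.3, -0.7]
width: 0.0328
0.03350630275797022 [-0.73863495  0.36970061 -1.64734509] [ 0.54336957 -0.03386329  0.15850955]
294 337 262 300 [ 0.5422769  -0.03250849  0.21350955]
```

View pics/v4.png

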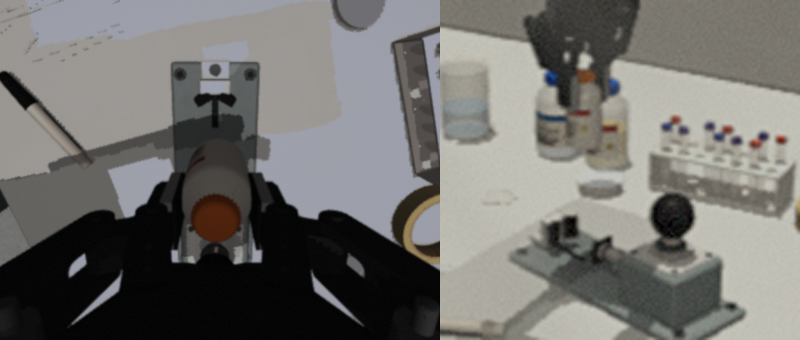

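```bash
python3 - <<'E'
from h import *
a=at('wrist',(272,122),.01)[:2];b=at('wrist',(359,122),.01)[:2]
xv=(b-a)/np.linalg.norm(b-a); print(a,b,np.linalg.norm(b-a),np.arctan2(xv[1],xv[0]))
yv=np.array([.2714,.9625]); xv=np.array([.9625,-.2714])
print('nest from edge',(a+b)/2-.069*yv)
n=np.array([.542,-.0355])
for p in((294,156),(336,156),(315,165),(315,185)):
  for z in(.044,): q=at('wrist',p,z)[:2]-n; print(p,'clamp x,y-from-nest',q@xv,q@yv)
E
```

```text
[0.51530464 0.04289089] [0.60326858 0.01818993] 0.09136625224983115 -0.27375760692613776
nest from edge [ 0.54056001 -0.03587209]
(294, 156) clamp x,y-from-nest -0.02183705049101093 0.0364346191531713
(336, 156) clamp x,y-from-nest 0.01858566933201464 0.03648366413983575
(315, 165) clamp x,y-from-nest -0.0016227018583468882 0.027756914018065407
(315, 185) clamp x,y-from-nest -0.0016210902895620251 0.007934730156884444
```

```bash
python3 -m handwheel '[{"offset":[-0.0018,-0.0018,-0.02],"angular":[0,0,0],"hand":0.2},{"offset":[0,0,-0.04],"angular":[0,0,0],"hand":0.2},{"offset":[0,0,-0.04],"angular":[0,0,0],"hand":0.2},{"offset":[0,0,-0.02],"angular":[0,0,0],"hand":0.2},{"offset":[0,0,-0.005],"angular":[0,0,0],"hand":0.2},{"offset":[0,0,-0.003],"angular":[0,0,0],"hand":0.2},{"offset":[0,0,0],"angular":[0,0,0],"hand":0.2}]'
```

```text
t: 9.2
ee_pos: [0.542, -0.0365, 0.0315]
tool_rot: [0.215, 1.559, -0.215]
wrist_force: [-0.9, -0.1, -1.3]
width: 0.033
```

```bash
python3 -m handwheel '[{"offset":[0,0,-0.0015],"angular":[0,0,0],"hand":0.2},{"offset":[0,0,0],"angular":[0,0,0],"hand":0.2}]'; python3 -m handwheel '[{"offset":[0,0,-0.0010],"angular":[0,0,0],"hand":0.2},{"offset":[0,0,0],"angular":[0,0,0],"hand":0.2}]'
```

```text
t: 9.45
ee_pos: [0.5416, -0.0366, 0.0297]
tool_rot: [0.215, 1.559, -0.215]
wrist_force: [-0.6, -0.1, -1.1]
width: 0.0331
t: 9.7
ee_pos: [0.5417, -0.0367, 0.0289]
tool_rot: [0.215, 1.559, -0.215]
wrist_force: [-0.8, -0.7, 6.1]
width: 0.0332
```

```bash
python3 -m handwheel '[{"offset":[0,0,0],"angular":[0,0,0],"hand":0.5},{"offset":[0,0,0],"angular":[0,0,0],"hand":0.6},{"offset":[0,0,0],"angular":[0,0,0],"hand":0.7},{"offset":[0,0,0],"angular":[0,0,0],"hand":0.8},{"offset":[0,0,0],"angular":[0,0,0],"hand":0.8},{"offset":[0,0,0.01],"angular":[0,0,0],"hand":0.8},{"offset":[0,0,0.03],"angular":[0,0,0],"hand":0.8},{"offset":[0,0,0.05],"angular":[0,0,0],"hand":1},{"offset":[0,0,0.05],"angular":[0,0,0],"hand":1},{"offset":[0,0,0.02],"angular":[0,0,0],"hand":1},{"offset":[0,0,0],"angular":[0,0,0],"hand":1},{"offset":[0,0,0],"angular":[0,0,0],"hand":1}]'
python3 - <<'E'
from h import *
save('wrist','w5.png')
a=cv2.imread('pics/w5.png')[60:400,100:540]
save('scene','s5.png'); b=cv2.resize(cv2.imread('pics/s5.png')[170:306,300:444],None,fx=2.5,fy=2.5,interpolation=2)
cv2.imwrite('pics/v5.png',np.hstack([a,b])); s=readout.get_state();print(s['width'],s['ee_pos'])
im=cv2.imread('pics/w5.png').astype(int); m=(im[:,:,2]-im[:,:,0]>50); m[:,:280]=0;m[:,360:]=0;m[:120]=0;m[320:]=0
ys,xs=np.where(m);print(xs.min(),xs.max(),ys.min(),ys.max(),at('wrist',((xs.min()+xs.max())/2,(ys.max()+ys.min())/2),.086))
E
```

```text
t: 11.2
ee_pos: [0.5407, -0.0365, 0.1875]
tool_rot: [0.215, 1.561, -0.215]
wrist_force: [-0.3, 0.4, 0.3]
width: 0.0855
0.08547048410545158 [ 0.54038559 -0.03652416  0.18693318]
309 327 184 200 [ 0.54115661 -0.03456109  0.086     ]
```

View pics/v5.png

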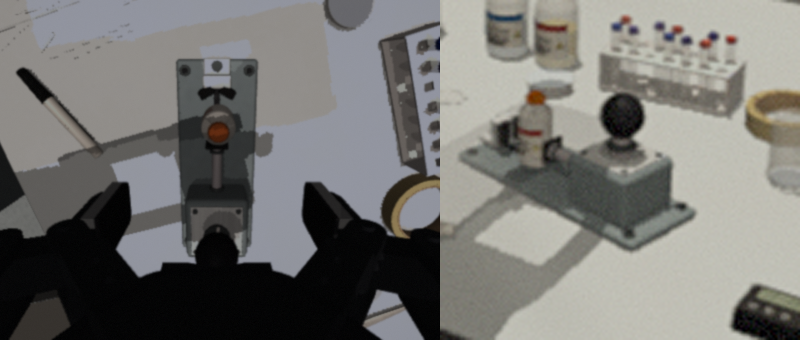

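```bash
python3 -m handwheel '[{"offset":[-0.0105,-0.0385,0],"angular":[0,0,0],"hand":1},{"offset":[-0.0105,-0.0385,0],"angular":[0,0,0],"hand":1},{"offset":[-0.0105,-0.0385,0],"angular":[0,0,0],"hand":1},{"offset":[0,0,0],"angular":[0,0,0],"hand":1},{"offset":[0,0,0],"angular":[0,0,0],"hand":1}]'
python3 - <<'E'
from h import *
im=save('wrist','w6.png').astype(int); s=readout.get_state();print(s['ee_pos'])
for r in imaging.cut_out('ball','wrist')[:2]:
    m=r['mask']; ys,xs=np.where(m); print(r['score'],xs.min(),xs.max(),ys.min(),ys.max(), at('wrist',((xs.min()+xs.max())/2,(ys.min()+ys.max())/2),.104))
cv2.imwrite('pics/v6.png',cv2.imread('pics/w6.png')[100:400,120:520])
E
```

```text
t: 11.92
ee_pos: [0.5096, -0.1517, 0.1875]
tool_rot: [0.216, 1.561, -0.215]
wrist_force: [0.3, 0.4, -0.1]
width: 0.0857
[ 0.50976392 -0.15133786  0.18766128]
0.79 291 340 176 225 [ 0.50763689 -0.15209672  0.104     ]
```

View pics/v6.png

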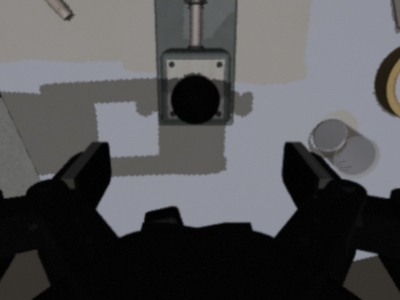

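```bash
python3 -m handwheel '[{"offset":[-0.0015,-0.0008,-0.03],"angular":[0,0,0],"hand":1},{"offset":[0,0,-0.04],"angular":[0,0,0],"hand":1},{"offset":[0,0,-0.03],"angular":[0,0,0],"hand":1},{"offset":[0,0,-0.0085],"angular":[0,0,0],"hand":1},{"offset":[0,0,0],"angular":[0,0,0],"hand":0.2},{"offset":[0,0,0],"angular":[0,0,0],"hand":0.2},{"offset":[0,0,0],"angular":[0,0,0],"hand":0.2},{"offset":[0,0,0],"angular":[0,0,0],"hand":0.2},{"offset":[0,0,0],"angular":[0,0,0],"hand":0.2},{"offset":[0,0,0],"angular":[0,0,0],"hand":0.2},{"offset":[0,0,0],"angular":[0,0,0],"hand":0.2}]'
cat > f.py <<'E'
from h import *
s=readout.get_state();print(round(s['t'],2),s['ee_pos'].round(4),'F',s['wrist_force'].round(1),'M',s['ft_torque'].round(3),'w',round(s['width'],4),'ang',round(float(np.arctan2(*R.from_rotvec(s['tool_rot']).as_matrix()[1::-1,2])),4),'tau6',s['joint_torque'][5].round(3))
E
python3 f.py
```

```text
t: 13.4
ee_pos: [0.5081, -0.1527, 0.0815]
tool_rot: [0.215, 1.56, -0.215]
wrist_force: [-6.6, 2.3, 12.1]
width: 0.0407
13.4 [ 0.5081 -0.1527  0.0815] F [-6.6  2.3 12.1] M [0.494 1.121 0.021] w 0.0407 ang -0.2741 tau6 0.061
```

```bash
python3 -m handwheel '[{"offset":[0,0,0.002],"angular":[0,0,0],"hand":0.2},{"offset":[0,0,0],"angular":[0,0,-0.03],"hand":0.2},{"offset":[0,0,0],"angular":[0,0,-0.03],"hand":0.2},{"offset":[0,0,0],"angular":[0,0,-0.03],"hand":0.2},{"offset":[0,0,0],"angular":[0,0,-0.03],"hand":0.2}]' | grep -v tool; python3 f.py;  python3 -m handwheel '[{"offset":[0,0,0],"angular":[0,0,0],"hand":0.2}]' >/dev/null; python3 f.py
python3 -m handwheel '[{"offset":[0,0,0],"angular":[0,0,-0.03],"hand":0.2},{"offset":[0,0,0],"angular":[0,0,-0.03],"hand":0.2},{"offset":[0,0,0],"angular":[0,0,-0.03],"hand":0.2},{"offset":[0,0,0],"angular":[0,0,-0.03],"hand":0.2},{"offset":[0,0,0],"angular":[0,0,-0.03],"hand":0.2},{"offset":[0,0,0],"angular":[0,0,0],"hand":0.2}]' | grep -v tool; python3 f.py
```

```text
t: 14.02
ee_pos: [0.508, -0.1527, 0.0818]
wrist_force: [-2.6, 3.3, -3.0]
width: 0.0396
14.03 [ 0.508  -0.1527  0.0818] F [-2.6  3.3 -3. ] M [0.596 0.549 0.347] w 0.0396 ang -0.3961 tau6 -0.039
14.15 [ 0.508  -0.1527  0.0818] F [-3.   3.1 -2. ] M [0.601 0.614 0.051] w 0.0402 ang -0.395 tau6 0.318
t: 14.9
ee_pos: [0.508, -0.1527, 0.0818]
wrist_force: [-3.9, 4.0, -1.6]
width: 0.04
14.9 [ 0.508  -0.1527  0.0818] F [-3.9  4.  -1.6] M [0.649 0.697 0.099] w 0.04 ang -0.5452 tau6 0.279
```

```bash
for i in 1 2; do python3 -m handwheel '[{"offset":[0,0,0],"angular":[0,0,-0.04],"hand":0.2},{"offset":[0,0,0],"angular":[0,0,-0.04],"hand":0.2},{"offset":[0,0,0],"angular":[0,0,-0.04],"hand":0.2},{"offset":[0,0,0],"angular":[0,0,-0.03],"hand":0.2}]' >/dev/null; python3 f.py;  python3 -m handwheel '[{"offset":[0,0,0],"angular":[0,0,0],"hand":0.2},{"offset":[0,0,0],"angular":[0,0,0],"hand":0.2}]' >/dev/null; python3 f.py; done
```

```text
15.4 [ 0.5079 -0.1527  0.0817] F [-4.3  4.7 -0.9] M [0.737 0.714 0.376] w 0.0399 ang -0.6955 tau6 0.034
15.65 [ 0.5079 -0.1527  0.0818] F [-4.   3.8 -1.1] M [0.736 0.745 0.099] w 0.04 ang -0.6949 tau6 0.113
16.15 [ 0.5079 -0.1526  0.0817] F [-3.7  4.1 -0.9] M [0.81  0.785 0.432] w 0.0399 ang -0.8455 tau6 0.034
16.4 [ 0.5079 -0.1526  0.0817] F [-4.8  4.2 -0.2] M [0.721 0.788 0.153] w 0.0404 ang -0.8449 tau6 0.113
```

```bash
for i in 1 2 3 4; do python3 -m handwheel '[{"offset":[0,0,0],"angular":[0,0,-0.03],"hand":0.2}]' >/dev/null; python3 f.py;  python3 -m handwheel '[{"offset":[0,0,0],"angular":[0,0,0],"hand":0.2},{"offset":[0,0,0],"angular":[0,0,0],"hand":0.2}]' >/dev/null; python3 f.py; done
```

```text
16.52 [ 0.5078 -0.1526  0.0817] F [-3.9  4.5 -0.1] M [0.834 0.712 0.369] w 0.0402 ang -0.8749 tau6 -0.22
16.77 [ 0.5079 -0.1526  0.0817] F [-3.5  4.6 -1.2] M [0.771 0.746 0.079] w 0.0403 ang -0.8749 tau6 0.108
16.9 [ 0.5078 -0.1526  0.0817] F [-3.4  3.8 -1.1] M [0.812 0.717 0.378] w 0.0401 ang -0.905 tau6 -0.22
17.15 [ 0.5078 -0.1526  0.0817] F [-4.8  5.  -0.8] M [0.76  0.717 0.087] w 0.0405 ang -0.905 tau6 0.108
17.27 [ 0.5078 -0.1526  0.0817] F [-4.3  4.5 -0.6] M [0.798 0.728 0.331] w 0.0401 ang -0.935 tau6 -0.22
17.52 [ 0.5078 -0.1526  0.0817] F [-4.7  5.   0.3] M [0.764 0.742 0.102] w 0.0401 ang -0.9349 tau6 0.107
17.65 [ 0.5078 -0.1526  0.0818] F [-4.5  3.7 -1.1] M [0.848 0.739 0.322] w 0.0399 ang -0.965 tau6 -0.22
17.9 [ 0.5078 -0.1526  0.0818] F [-3.6  4.1 -0.5] M [0.819 0.761 0.063] w 0.0404 ang -0.9649 tau6 0.108
```

```bash

python3 -m handwheel '[{"offset":[0,0,0],"angular":[0,0,-0.03],"hand":0.2}]' >/dev/null; python3 f.py; python3 -m handwheel '[{"offset":[0,0,0],"angular":[0,0,0],"hand":0.2},{"offset":[0,0,0],"angular":[0,0,0],"hand":0.2}]' >/dev/null; python3 f.py
python3 -m handwheel '[{"offset":[0,0,0],"angular":[0,0,-0.03],"hand":0.2}]' >/dev/null; python3 f.py; python3 -m handwheel '[{"offset":[0,0,0],"angular":[0,0,0],"hand":0.2},{"offset":[0,0,0],"angular":[0,0,0],"hand":0.2}]' >/dev/null; python3 f.py
python3 -m handwheel '[{"offset":[0,0,0],"angular":[0,0,-0.03],"hand":0.2}]' >/dev/null; python3 f.py; python3 -m handwheel '[{"offset":[0,0,0],"angular":[0,0,0],"hand":0.2},{"offset":[0,0,0],"angular":[0,0,0],"hand":0.2}]' >/dev/null; python3 f.py
```

```text
18.02 [ 0.5078 -0.1526  0.0817] F [-4.   4.2 -0.3] M [0.841 0.814 0.402] w 0.0402 ang -0.995 tau6 -0.22
18.27 [ 0.5078 -0.1526  0.0817] F [-4.5  4.1 -1.1] M [0.814 0.802 0.151] w 0.0403 ang -0.995 tau6 0.107
18.4 [ 0.5078 -0.1526  0.0817] F [-3.6  4.7 -0.4] M [0.876 0.759 0.374] w 0.04 ang -1.025 tau6 -0.22
18.65 [ 0.5078 -0.1525  0.0817] F [-4.1  4.5  0.1] M [0.844 0.738 0.103] w 0.04 ang -1.0249 tau6 0.107
18.77 [ 0.5078 -0.1525  0.0817] F [-3.9  5.  -0. ] M [0.865 0.75  0.322] w 0.0403 ang -1.055 tau6 -0.22
19.02 [ 0.5078 -0.1525  0.0817] F [-4.3  4.9 -1.2] M [0.856 0.727 0.131] w 0.0405 ang -1.0549 tau6 0.107
```

```bash

python3 -m handwheel '[{"offset":[0,0,0],"angular":[0,0,-0.03],"hand":0.2}]' >/dev/null; python3 f.py; python3 -m handwheel '[{"offset":[0,0,0],"angular":[0,0,0],"hand":0.2},{"offset":[0,0,0],"angular":[0,0,0],"hand":0.2}]' >/dev/null; python3 f.py
python3 -m handwheel '[{"offset":[0,0,0],"angular":[0,0,-0.03],"hand":0.2}]' >/dev/null; python3 f.py; python3 -m handwheel '[{"offset":[0,0,0],"angular":[0,0,0],"hand":0.2},{"offset":[0,0,0],"angular":[0,0,0],"hand":0.2}]' >/dev/null; python3 f.py
python3 -m handwheel '[{"offset":[0,0,0],"angular":[0,0,-0.03],"hand":0.2}]' >/dev/null; python3 f.py; python3 -m handwheel '[{"offset":[0,0,0],"angular":[0,0,0],"hand":0.2},{"offset":[0,0,0],"angular":[0,0,0],"hand":0.2}]' >/dev/null; python3 f.py
```

```text
19.15 [ 0.5078 -0.1525  0.0817] F [-4.1  4.8 -0.6] M [0.939 0.708 0.352] w 0.0398 ang -1.085 tau6 -0.219
19.4 [ 0.5078 -0.1525  0.0817] F [-4.1  5.3 -0.6] M [0.877 0.782 0.149] w 0.0399 ang -1.0849 tau6 0.107
19.52 [ 0.5078 -0.1525  0.0817] F [-4.5  4.3 -0.8] M [0.927 0.757 0.326] w 0.0403 ang -1.115 tau6 -0.22
19.77 [ 0.5078 -0.1525  0.0817] F [-3.8  4.8 -1.2] M [0.896 0.736 0.085] w 0.0405 ang -1.115 tau6 0.107
19.9 [ 0.5078 -0.1525  0.0818] F [-4.3  4.8  0.2] M [0.924 0.773 0.414] w 0.0403 ang -1.1451 tau6 -0.219
20.15 [ 0.5078 -0.1525  0.0817] F [-4.5  5.1 -0.6] M [0.884 0.768 0.071] w 0.0401 ang -1.145 tau6 0.107
```

```bash
python3 - <<'E'
from h import *
im=save('scene','s7.png')
for n in('bottle_mid','ball'):
  for r in imaging.look_for(n,'scene')[:1]: print(n,r['score'],r['position'])
a=cv2.resize(cv2.imread('pics/s5.png')[190:270,310:410],None,fx=4,fy=4,interpolation=2)
b=cv2.resize(cv2.imread('pics/s7.png')[190:270,310:410],None,fx=4,fy=4,interpolation=2)
cv2.imwrite('pics/v7.png',np.hstack([a,b]))
E
```

```text
bottle_mid 0.85 [333.3, 218.8]
ball 0.65 [372.4, 220.2]
```

View pics/v7.png

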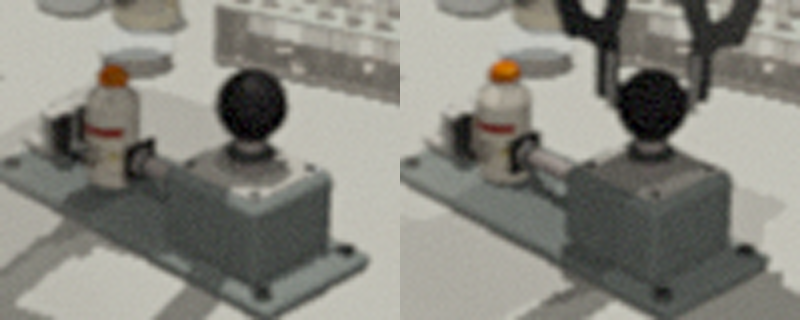

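```bash

python3 -m handwheel '[{"offset":[0,0,0],"angular":[0,0,-0.03],"hand":0.2}]' >/dev/null; python3 f.py; python3 -m handwheel '[{"offset":[0,0,0],"angular":[0,0,0],"hand":0.2},{"offset":[0,0,0],"angular":[0,0,0],"hand":0.2}]' >/dev/null; python3 f.py
python3 -m handwheel '[{"offset":[0,0,0],"angular":[0,0,-0.03],"hand":0.2}]' >/dev/null; python3 f.py; python3 -m handwheel '[{"offset":[0,0,0],"angular":[0,0,0],"hand":0.2},{"offset":[0,0,0],"angular":[0,0,0],"hand":0.2}]' >/dev/null; python3 f.py
python3 -m handwheel '[{"offset":[0,0,0],"angular":[0,0,-0.03],"hand":0.2}]' >/dev/null; python3 f.py; python3 -m handwheel '[{"offset":[0,0,0],"angular":[0,0,0],"hand":0.2},{"offset":[0,0,0],"angular":[0,0,0],"hand":0.2}]' >/dev/null; python3 f.py
```

```text
20.43 [ 0.5078 -0.1525  0.0817] F [-4.5  5.4  0.5] M [0.858 0.745 0.313] w 0.0401 ang -1.1751 tau6 -0.22
20.68 [ 0.5078 -0.1525  0.0817] F [-4.9  4.9 -0.4] M [0.847 0.732 0.118] w 0.0402 ang -1.175 tau6 0.107
20.8 [ 0.5078 -0.1525  0.0817] F [-4.2  6.4 -0.6] M [0.935 0.743 0.389] w 0.0401 ang -1.2051 tau6 -0.22
21.05 [ 0.5078 -0.1525  0.0817] F [-4.7  4.1 -1.3] M [0.986 0.715 0.075] w 0.0402 ang -1.205 tau6 0.107
21.18 [ 0.5078 -0.1525  0.0817] F [-4.7  4.7 -0.2] M [0.927 0.734 0.351] w 0.0402 ang -1.2351 tau6 -0.22
21.43 [ 0.5078 -0.1525  0.0817] F [-4.5  5.  -0.7] M [0.844 0.745 0.096] w 0.04 ang -1.235 tau6 0.107
```

```bash

python3 -m handwheel '[{"offset":[0,0,0],"angular":[0,0,-0.03],"hand":0.2}]' >/dev/null; python3 f.py; python3 -m handwheel '[{"offset":[0,0,0],"angular":[0,0,0],"hand":0.2},{"offset":[0,0,0],"angular":[0,0,0],"hand":0.2}]' >/dev/null; python3 f.py
python3 -m handwheel '[{"offset":[0,0,0],"angular":[0,0,-0.03],"hand":0.2}]' >/dev/null; python3 f.py; python3 -m handwheel '[{"offset":[0,0,0],"angular":[0,0,0],"hand":0.2},{"offset":[0,0,0],"angular":[0,0,0],"hand":0.2}]' >/dev/null; python3 f.py
python3 -m handwheel '[{"offset":[0,0,0],"angular":[0,0,-0.03],"hand":0.2}]' >/dev/null; python3 f.py; python3 -m handwheel '[{"offset":[0,0,0],"angular":[0,0,0],"hand":0.2},{"offset":[0,0,0],"angular":[0,0,0],"hand":0.2}]' >/dev/null; python3 f.py
```

```text
21.55 [ 0.5078 -0.1525  0.0817] F [-4.3  3.9 -0.2] M [0.964 0.752 0.378] w 0.0398 ang -1.265 tau6 -0.22
21.8 [ 0.5078 -0.1524  0.0818] F [-3.7  5.6 -0.6] M [0.917 0.762 0.092] w 0.0402 ang -1.265 tau6 0.107
21.93 [ 0.5077 -0.1525  0.0817] F [-4.5  5.6  0.1] M [0.953 0.774 0.392] w 0.0403 ang -1.2951 tau6 -0.22
22.18 [ 0.5078 -0.1524  0.0817] F [-3.7  5.1 -0. ] M [0.917 0.754 0.083] w 0.04 ang -1.295 tau6 0.107
22.3 [ 0.5077 -0.1524  0.0817] F [-4.1  5.   0.1] M [0.947 0.724 0.379] w 0.0398 ang -1.3251 tau6 -0.22
22.55 [ 0.5078 -0.1524  0.0817] F [-4.7  5.1 -0.6] M [0.928 0.797 0.103] w 0.0403 ang -1.3251 tau6 0.107
```

```bash

python3 -m handwheel '[{"offset":[0,0,0],"angular":[0,0,-0.03],"hand":0.2}]' >/dev/null; python3 f.py; python3 -m handwheel '[{"offset":[0,0,0],"angular":[0,0,0],"hand":0.2},{"offset":[0,0,0],"angular":[0,0,0],"hand":0.2}]' >/dev/null; python3 f.py
python3 -m handwheel '[{"offset":[0,0,0],"angular":[0,0,-0.03],"hand":0.2}]' >/dev/null; python3 f.py; python3 -m handwheel '[{"offset":[0,0,0],"angular":[0,0,0],"hand":0.2},{"offset":[0,0,0],"angular":[0,0,0],"hand":0.2}]' >/dev/null; python3 f.py
python3 -m handwheel '[{"offset":[0,0,0],"angular":[0,0,-0.03],"hand":0.2}]' >/dev/null; python3 f.py; python3 -m handwheel '[{"offset":[0,0,0],"angular":[0,0,0],"hand":0.2},{"offset":[0,0,0],"angular":[0,0,0],"hand":0.2}]' >/dev/null; python3 f.py
```

```text
22.68 [ 0.5078 -0.1524  0.0817] F [-4.2  5.4 -0.5] M [0.938 0.725 0.303] w 0.04 ang -1.3551 tau6 -0.22
22.93 [ 0.5078 -0.1524  0.0817] F [-4.8  4.9  0.3] M [0.912 0.783 0.143] w 0.0398 ang -1.355 tau6 0.107
23.05 [ 0.5077 -0.1524  0.0817] F [-5.2  5.3 -0.3] M [1.042 0.834 0.335] w 0.0402 ang -1.3852 tau6 -0.22
23.3 [ 0.5078 -0.1524  0.0818] F [-4.1  4.2 -0.3] M [0.978 0.758 0.1  ] w 0.0403 ang -1.385 tau6 0.107
23.43 [ 0.5077 -0.1524  0.0817] F [-4.2  5.  -0.2] M [0.938 0.732 0.383] w 0.0401 ang -1.4152 tau6 -0.22
23.68 [ 0.5078 -0.1524  0.0817] F [-4.8  4.9 -0.3] M [0.94  0.733 0.118] w 0.0399 ang -1.415 tau6 0.107
```

```bash

python3 -m handwheel '[{"offset":[0,0,0],"angular":[0,0,-0.03],"hand":0.2}]' >/dev/null; python3 f.py; python3 -m handwheel '[{"offset":[0,0,0],"angular":[0,0,0],"hand":0.2},{"offset":[0,0,0],"angular":[0,0,0],"hand":0.2}]' >/dev/null; python3 f.py
python3 -m handwheel '[{"offset":[0,0,0],"angular":[0,0,-0.03],"hand":0.2}]' >/dev/null; python3 f.py; python3 -m handwheel '[{"offset":[0,0,0],"angular":[0,0,0],"hand":0.2},{"offset":[0,0,0],"angular":[0,0,0],"hand":0.2}]' >/dev/null; python3 f.py
python3 -m handwheel '[{"offset":[0,0,0],"angular":[0,0,-0.03],"hand":0.2}]' >/dev/null; python3 f.py; python3 -m handwheel '[{"offset":[0,0,0],"angular":[0,0,0],"hand":0.2},{"offset":[0,0,0],"angular":[0,0,0],"hand":0.2}]' >/dev/null; python3 f.py
```

```text
23.8 [ 0.5077 -0.1524  0.0817] F [-4.8  4.8 -0.4] M [0.997 0.741 0.365] w 0.04 ang -1.4451 tau6 -0.22
24.05 [ 0.5078 -0.1524  0.0817] F [-4.1  5.5 -0.4] M [0.983 0.728 0.037] w 0.0403 ang -1.445 tau6 0.107
24.18 [ 0.5077 -0.1524  0.0817] F [-5.7  5.4  0.1] M [1.116 0.716 0.349] w 0.0399 ang -1.4751 tau6 -0.22
24.43 [ 0.5078 -0.1524  0.0817] F [-4.5  5.6 -0.2] M [0.981 0.758 0.128] w 0.0402 ang -1.475 tau6 0.107
24.55 [ 0.5077 -0.1524  0.0817] F [-4.4  6.3 -0. ] M [1.061 0.757 0.396] w 0.0402 ang -1.5051 tau6 -0.207
24.8 [ 0.5078 -0.1524  0.0818] F [-4.2  5.2  0.8] M [1.015 0.721 0.151] w 0.0401 ang -1.505 tau6 0.12
```

```bash

python3 -m handwheel '[{"offset":[0,0,0],"angular":[0,0,-0.03],"hand":0.2}]' >/dev/null; python3 f.py; python3 -m handwheel '[{"offset":[0,0,0],"angular":[0,0,0],"hand":0.2},{"offset":[0,0,0],"angular":[0,0,0],"hand":0.2}]' >/dev/null; python3 f.py
```

```text
24.93 [ 0.5077 -0.1524  0.0817] F [-4.   6.1  0.2] M [1.106 0.716 0.409] w 0.0402 ang -1.5351 tau6 -0.171
25.18 [ 0.5078 -0.1523  0.0818] F [-5.   5.2  0.5] M [1.016 0.737 0.082] w 0.0402 ang -1.535 tau6 0.153
```

```bash

python3 -m handwheel '[{"offset":[0,0,0],"angular":[0,0,-0.03],"hand":0.2}]' >/dev/null; python3 f.py; python3 -m handwheel '[{"offset":[0,0,0],"angular":[0,0,0],"hand":0.2},{"offset":[0,0,0],"angular":[0,0,0],"hand":0.2}]' >/dev/null; python3 f.py
```

```text
25.3 [ 0.5077 -0.1524  0.0818] F [-4.2  5.7 -0.1] M [1.041 0.765 0.423] w 0.0402 ang -1.565 tau6 -0.131
25.55 [ 0.5077 -0.1524  0.0817] F [-3.7  5.3 -0. ] M [1.054 0.72  0.204] w 0.0398 ang -1.5649 tau6 0.192
```

```bash

python3 -m handwheel '[{"offset":[0,0,0],"angular":[0,0,-0.03],"hand":0.2}]' >/dev/null; python3 f.py; python3 -m handwheel '[{"offset":[0,0,0],"angular":[0,0,0],"hand":0.2},{"offset":[0,0,0],"angular":[0,0,0],"hand":0.2}]' >/dev/null; python3 f.py;python3 -m handwheel '[{"offset":[0,0,0],"angular":[0,0,0],"hand":0.2}]' >/dev/null; python3 f.py;python3 -m handwheel '[{"offset":[0,0,0],"angular":[0,0,0],"hand":0.2}]' >/dev/null; python3 f.py
```

```text
25.68 [ 0.5077 -0.1523  0.0817] F [-4.3  5.4  0.1] M [1.073 0.702 0.464] w 0.0404 ang -1.595 tau6 -0.089
25.93 [ 0.5077 -0.1523  0.0817] F [-4.5  5.7 -0.8] M [1.063 0.736 0.272] w 0.0401 ang -1.5948 tau6 0.234
26.05 [ 0.5077 -0.1523  0.0817] F [-4.2  6.  -0.1] M [1.074 0.722 0.218] w 0.0401 ang -1.5948 tau6 0.231
26.18 [ 0.5077 -0.1523  0.0817] F [-4.7  5.9 -1. ] M [0.999 0.748 0.221] w 0.0402 ang -1.5948 tau6 0.231
```

```bash

python3 -m handwheel '[{"offset":[0,0,0],"angular":[0,0,-0.015],"hand":0.2},{"offset":[0,0,0],"angular":[0,0,0],"hand":0.2},{"offset":[0,0,0],"angular":[0,0,0],"hand":0.2}]' >/dev/null; python3 f.py; python3 -m handwheel '[{"offset":[0,0,0],"angular":[0,0,0],"hand":0.7},{"offset":[0,0,0],"angular":[0,0,0],"hand":0.8},{"offset":[0,0,0],"angular":[0,0,0],"hand":1},{"offset":[0,0,0],"angular":[0,0,0],"hand":1},{"offset":[0,0,0],"angular":[0,0,0],"hand":1},{"offset":[0,0,0.02],"angular":[0,0,0],"hand":1},{"offset":[0,0,0.05],"angular":[0,0,0],"hand":1},{"offset":[0,0,0.05],"angular":[0,0,0],"hand":1},{"offset":[0,0,0.03],"angular":[0,0,0],"hand":1},{"offset":[0,0,0],"angular":[0,0,0],"hand":1},{"offset":[0,0,0],"angular":[0,0,0],"hand":1}]'; python3 f.py
python3 - <<'E'
from h import *
save('scene','s8.png'); save('wrist','w8.png')
b=cv2.resize(cv2.imread('pics/s8.png')[180:280,310:430],None,fx=4,fy=4,interpolation=2)
cv2.imwrite('pics/v8.png',b)
for n in('redcap_bottle','beaker_100','bench_timer','bottle_mid'):
  print(n,[(round(r['score'],2),r['position']) for r in imaging.look_for(n,'scene')[:1]])
E
```

```text
26.55 [ 0.5077 -0.1523  0.0817] F [-3.8  7.  -0.6] M [1.084 0.733 0.338] w 0.04 ang -1.6096 tau6 0.332
t: 27.92
ee_pos: [0.5078, -0.1527, 0.2309]
tool_rot: [1.237, 1.192, -1.238]
wrist_force: [-0.2, 0.0, -0.6]
width: 0.0853
27.93 [ 0.5078 -0.1527  0.2309] F [-0.2  0.  -0.6] M [ 0.043  0.009 -0.011] w 0.0853 ang -1.609 tau6 0.0
redcap_bottle [(0.85, [244.7, 209.1])]
beaker_100 [(0.92, [443.2, 231.6])]
bench_timer [(0.72, [436.4, 297.3])]
bottle_mid [(0.69, [331.3, 217.1])]
```

View pics/v8.png

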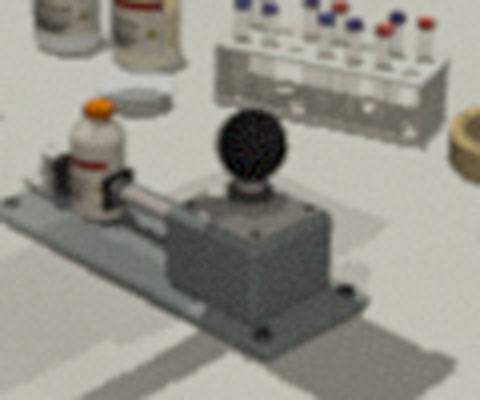

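```bash
python3 -c "
from bench import order; print(order.close_job())"
```

```text
the job is handed in; nothing more can be done
None
```

The orange-capped bottle is standing upright in the clamp, pressed between the pad and the V-block. I let go of the knob, raised the gripper clear and handed the job in at about 28 s of the 67 s allowed.

**Placing:** My first grip landed on the bottle's sloping shoulder, so I gripped again 12 mm lower. I then lowered the bottle onto the nest until it touched the plate, with about 6 N showing. A close look after release showed it upright between pad and V-block.

**Tightening:** I turned the knob clockwise by about 1.34 rad in a single grip. In 0.03 rad steps there was no rise in effort until the last 0.13 rad or so.

**Pad force:** This was only inferred, never measured directly.
- **After the last full step:** the wrist moment and the last joint's torque each gave roughly 8 N. The angle turned since the rise began, times the spring rate, gave about 11 N.
- **Final step:** I then added 0.015 rad, which puts the force at roughly 10 to 13 N, and at most about 15 N by geometry.
- **Disagreement:** after that half step the joint torque at rest read 0.332 N m against 0.231 N m before, more than the half step should add. I put this down to the different step size and did not check it further.

**Last checks:** The final picture shows the bottle upright against the V-block. The detector found the red-capped bottle, beaker and timer within about 1.5 pixels of where they started. The wrist force was near zero.

**Finger width:** The readings were about 3 mm below the true diameters of both the bottle and the ball, so I treated that as a sensor offset.

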